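# Index the titrator's sample feeder by two teeth

## Robot

A 7-joint arm with a two-finger parallel gripper is mounted at the origin on the work surface. World frame = base frame: x ahead of the robot, y to its left, z up, the work surface at z = 0. Lengths are in m, angles in rad, forces in N, time in s.
With the tool pointing down it reaches from about 0.425 to 0.875 m from the base axis. Payload 4.7 kg.
Tool frame: the origin (TCP) lies on the centre line of the jaws, within the pads' length; the fingertips stand 14 mm ahead of it and the grasp point (between the pads) lies 5 mm behind it; z points along the fingers, y is the direction in which the jaws open and shut (so a half turn about z gives the same grasp; the last joint's range is limited). The gripper opens to 87 mm and grips with 3 to 60 N. Pads are 19 mm wide; open, the fingers measure 117 mm over their backs; the gripper's body (75 mm by 190 mm) begins 51 mm behind the grasp point.
Start: joints at [-1.307, 0.321, -0.07, 1.45, 0.023, 1.371, -0.057], TCP at [0.161, 0.63, 0.197] pointing down, gripper open.
Joint ranges: [-2.86, 2.86], [-0.3, 2.09], [-1.38, 1.24], [0.06, 2.45], [-1.56, 4.7], [0.09, 2.05], [-2.69, 2.69]. Speed limits (rad/s): [2.57, 2.57, 3.14, 3.14, 3.14, 3.14, 3.14].

## Interface

Orientations are given as a rotation vector (axis times angle).
In Python, from bench import ctrl gives the robot as it stands. The module is installed in compiled form; this text tells all that it offers.
- The arm moves only by the tool step_arm, never from a script. Its argument "plan" is a list of rows, each a list of 3 entries, a list of its own where there are three numbers: the turn, a rotation vector about the tool's x, y, z in rad, then the shift along the tool's x, y, z in m, then the closure in counts, from 0 (fully open) to 255 (shut). In form: [[[rx, ry, rz], [x, y, z], hand], ...]. A call has exactly 10 rows; each row is the pose to reach, as a shift and turn from the pose commanded when the call began, along the tool's axes at that moment; what a row does not reach only later rows make up. A row lasts 1/8 s, in which the tool goes at most 62.5 mm and 10.7 degrees, less where a joint would pass 70% of its speed; a pose out of reach is approached as far as the arm can. A call with a gripper value outside its range is refused whole. The fingers move at their own pace and stop on an object; "squeeze" is the grip in N (left out, the last holds). Time passes only in rows, so rows that repeat a pose let the fingers close, or fill a call up. It gives the time, the measured TCP pose, the force and the opening at its end, in the units of the state.
- ctrl.get_state(): the state, without advancing time (a new reading comes with each control period).
- ctrl.get_image(name): name is "scene" or "side" or "wrist"; returns the picture (480x640x3 uint8, red, green, blue); there is no depth.
- ctrl.calibration(name): a dict with "fov_y" (degrees; the focal length in pixels is half the picture's height over the tangent of half this angle, whatever the lens; pixels are square), "cx", "cy" (the principal point, pixels), "rvec" (rotation vector, rad) and "tvec" (3), from world to camera coordinates, as OpenCV has them. Camera axes: x right, y down, z forward; pixel columns grow to the right and rows downward; lengths in m; the calibration is good to about 2 mm. A picture is of the moment at which its call begins: read the wrist's pose just before it. calibration takes no time and is no camera call; for the wrist camera it gives the pose at the moment of the call.
- ctrl.close_job(): hands the job in, once; it reports no verdict.
Trained networks look in the newest picture that a camera, given by its name, has taken for a name from the list of things; names that differ only in an ending like _2 or _b are one class to them, and where a whole thing is asked for, a point or a joint stands for the part that bears it (a point fixed in the world has none). Each returns a list of dicts, best first, with "score" (0 to 1); they miss things now and then, are a little off and sometimes report something else, mostly with a low value. They report only what shows in the picture. A call takes as long as a camera call.
- ctrl.cut_out(camera, label): "pixels" (480x640 bool, what is visible of it) and "rect" ([left, top, width, height] in pixels, round what is visible of it).
The state is a dict: "time": time; "joint_positions": joint angles; "qd": joint speeds; "joint_torque": joint torques, N m; "position": TCP position; "tool_rot": TCP orientation; "ft_force": force on the tool from outside, world axes, zero at the start; "torque": the same for the moment, N m; "grip_width": opening from 0.0 (shut) to 1.0 (fully open).
Only numpy, scipy, OpenCV 4.12 (cv2) and the standard library are available. Lean on these libraries where they do the work, as an engineer would, in place of code of your own. Each camera call takes 0.05 s, during which the arm holds its last target.

## Task

Move the sample feeder that carries the glass titration cell on by two places: reach down through the slot in its cover and push the star wheel round clockwise (seen from above), one tooth at a time, until the pointer on its hub points at the black mark on the cover. Then draw clear of it, and leave the wheel of the other feeder, with the white bottle, as it is.

Things in the scene. Friction and masses are not known exactly. Their poses are not given: they have to be found in the camera images.
- feeder: Fixed cream box to work on; on its cover stands a round glass cell with three white necks (its twin carries a white bottle). Origin: table level, on the star wheel's upright axis. Box x -125..150, y -125..125 mm, cover top 75 mm up. Cell at x 105, y 70 mm, 82 mm wide, top 210 mm up. Black mark: line on the cover at x 46..66, y 0. Same axes as slot.
- slot (a point): Middle of the dark-framed slot in that cover, level with the cover's top; 80 mm to -x and 30 mm to -y of the wheel's axis. Axes as the feeder's: the slot is 150 mm along y and 56 mm along x, through the 6 mm cover, open down to 12 mm above the table except for the wheel's teeth. It is too short to move two teeth in one push.
- feeder_wheel (a joint): Wheel angle q, rad, grows clockwise from above (teeth in the slot go to +y); starts within 0.15 of 0; pointer on flush hub at the mark at 1.571. 8 radial steel teeth 0.785 apart, bars 12 mm wide, tips 105 mm from the axis, gaps open beyond 46 mm, 30..60 mm above table. One tooth points to x=-cos(q-0.393), y=sin(q-0.393) from the axis. No clicks; turns at 2-3 N, stays where left.
- other_pointer (a point): Tip of the pointer on the hub of the other feeder (the one with the white bottle), 34 mm from its wheel's axis, 76 mm above the table. That wheel is to be left alone.

How it is judged:
On the way:
1. the wheel has been moved on by about one tooth (angle 0.4 to 1.25) and the gripper has let go of the tooth (value of joint feeder_wheel between 0.4 and 1.25 rad and contact force between feeder and the fingers below 0.3 N), for 0.1 s.
At the end, for the whole second after the job is handed in: The feeder's star wheel is at rest with its pointer within 11 degrees (0.19 rad) of the mark, that is at angle 1.38 to 1.76 (value of joint feeder_wheel between 1.38 and 1.76 rad and velocity of joint feeder_wheel between -0.05 and 0.05 rad/s); the robot touches nothing.
It fails at once if the other feeder's wheel is turned by more than about 20 degrees (its pointer's tip moves over 12 mm) (distance of other_pointer from where it was at the start of the episode above 0.012 m).
It also fails if it takes over 42 s, if anything falls off the work surface, if the arm or the gripper's body presses on something with over 40 N, if the wrist force passes 120 N, or if a joint passes its speed limit or range.

## Working session

There is one attempt and no reset: what is moved stays moved. The work goes in short steps, Python scripts to look and compute and a tool call to move; the robot and the scene stay as the last step left them, time stands still between calls to the robot, and variables do not carry over. Pictures are saved under pics/ and viewed, and the job is handed in when it is done.

Besides the shell and the picture viewer there is one more tool, called after "Emit:" as name([rows], argument=value, ...), one row to a line, values as JSON. step_arm: Moves the arm, as the interface text tells. Its arguments: {"type":"object","properties":{"plan":{"type":"array"},"squeeze":{"type":"number"}},"required":["plan"]}

```bash
mkdir -p pics; python3 - <<'E'
from bench import ctrl
import cv2
s=ctrl.get_state();print(s)
for n in ["scene","side","wrist"]:
    cv2.imwrite(f"pics/{n}0.png",ctrl.get_image(n)[:,:,::-1]);print(n,ctrl.calibration(n))
E
```

```text
{'time': 0.0, 'joint_positions': array([-1.30689369,  0.32182671, -0.07006523,  1.45172582,  0.02261311,
        1.37077127, -0.05691373]), 'qd': array([-9.05202657e-04,  8.75901629e-06, -9.79154315e-04,  3.69642195e-04,
       -9.25033268e-04, -1.85406325e-03,  5.51313450e-05]), 'joint_torque': array([ 5.95239356e-06, -4.91291428e+01, -4.04381733e-01, -3.12527275e+01,
       -6.40174979e-02,  4.36315709e-02,  1.88420381e-04]), 'position': array([0.16060357, 0.62920881, 0.19623348]), 'tool_rot': array([-3.91350742e-01, -3.11699540e+00,  3.04814839e-03]), 'ft_force': array([ 0.79851656, -1.00634142, -0.51299266]), 'torque': array([-0.00765226, -0.01474422, -0.040887  ]), 'grip_width': 0.9998408597994126}
scene {'fov_y': 48.423929441515895, 'cx': 315.48181718011205, 'cy': 238.04949148369838, 'rvec': array([ 0.8534999 ,  2.54695425, -1.06366834]), 'tvec': array([ 0.45284398, -0.18424104,  1.1395028 ])}
side {'fov_y': 48.6813676088623, 'cx': 324.6289221387308, 'cy': 235.8104466299464, 'rvec': array([ 2.35117457, -0.35254954,  0.13747447]), 'tvec': array([-0.55352309,  0.16262565,  0.95810688])}
wrist {'fov_y': 69.70601082818563, 'cx': 320.6472921083976, 'cy': 237.95605772962247, 'rvec': array([-2.30439698, -1.78893665, -0.24209797]), 'tvec': array([-0.64937468, -0.03118573,  0.39096719])}
```

View pics/scene0.png

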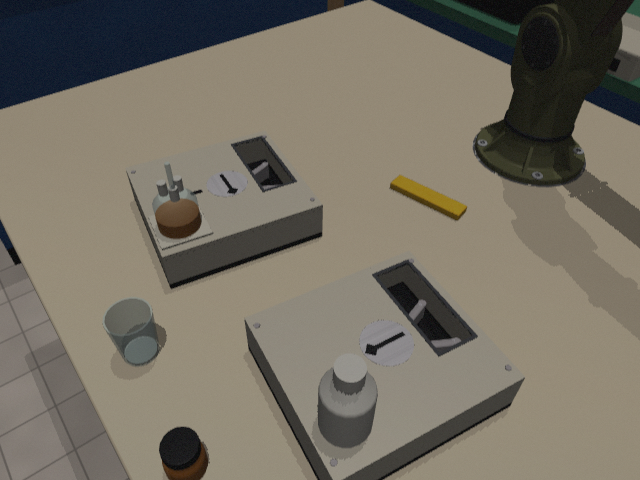

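View pics/side0.png

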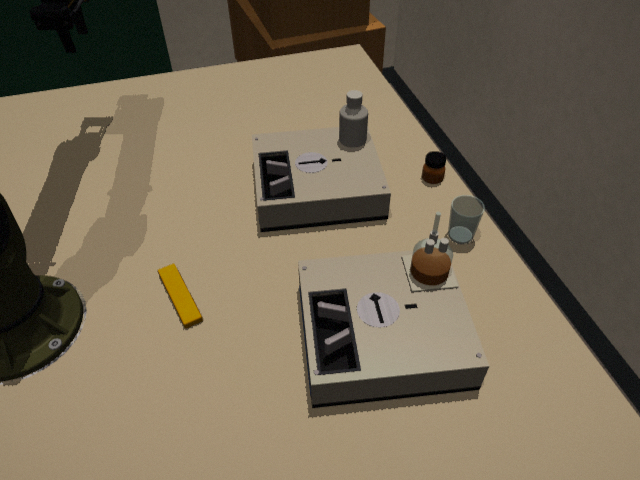

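View pics/wrist0.png

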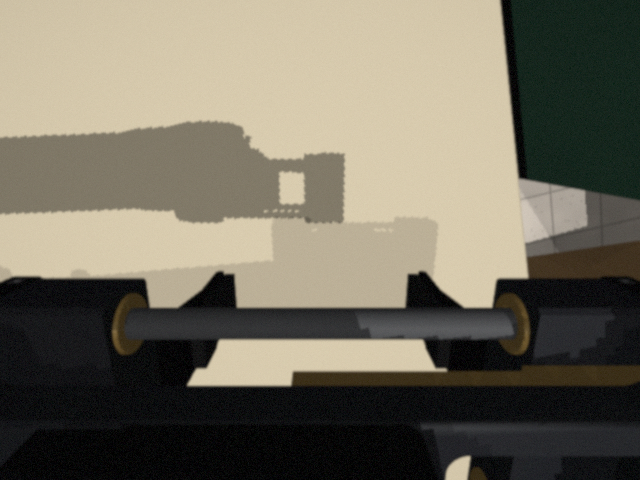

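The feeder with the cell is the lower-right box in the side view, with its slot around (335,330). In the scene view it is the upper-left box, with its slot around (264,165). I'll zoom in for landmark pixels.

```bash
python3 - <<'E'
import cv2
a=cv2.imread("pics/side0.png")[240:410,290:490]; cv2.imwrite("pics/side0z.png",cv2.resize(a,None,fx=3.5,fy=3.5,interpolation=cv2.INTER_CUBIC))
a=cv2.imread("pics/scene0.png")[125:285,120:330]; cv2.imwrite("pics/scene0z.png",cv2.resize(a,None,fx=3.5,fy=3.5,interpolation=cv2.INTER_CUBIC))
E
```

```text
(no output)
```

View pics/side0z.png

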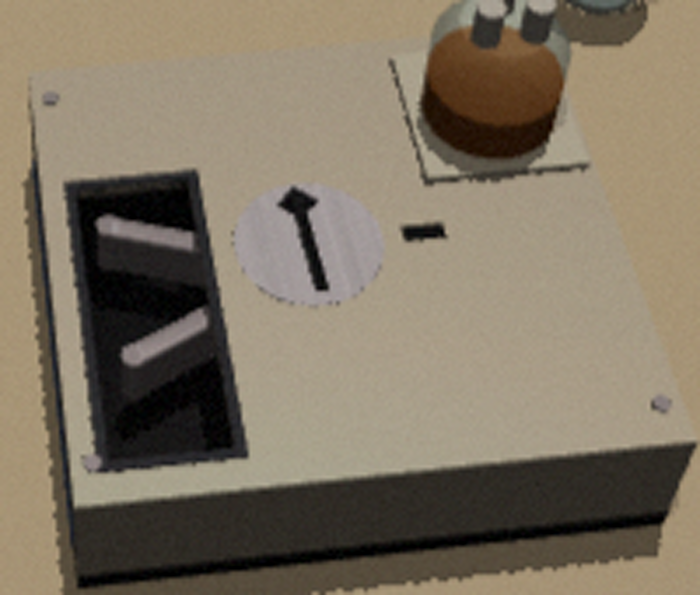

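View pics/scene0z.png

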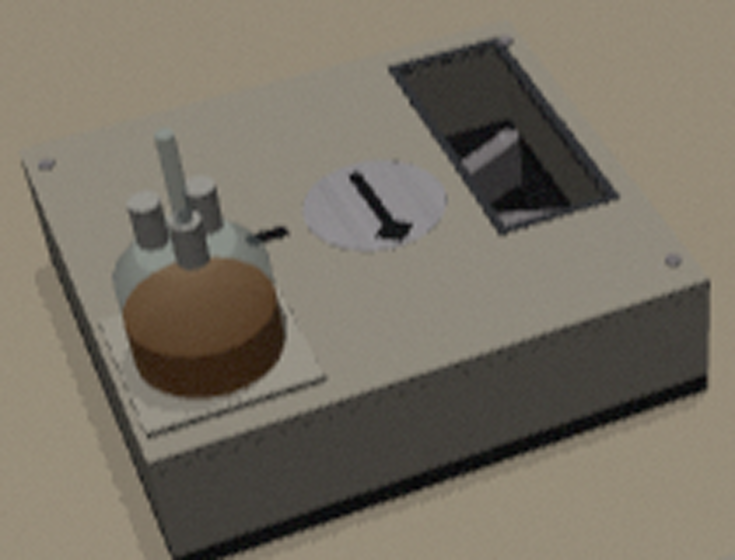

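```bash
cat > h.py <<'E'
import numpy as np,cv2
from scipy.optimize import least_squares
from bench import ctrl
def proj(n,P,c=None):
    c=c or ctrl.calibration(n);f=240/np.tan(np.radians(c['fov_y']/2))
    K=np.array([[f,0,c['cx']],[0,f,c['cy']],[0,0,1]])
    return cv2.projectPoints(np.asarray(P,float).reshape(-1,3),c['rvec'],c['tvec'],K,None)[0].reshape(-1,2)
def f2w(p,L):
    L=np.asarray(L,float).reshape(-1,3)/1000;c,s=np.cos(p[2]),np.sin(p[2])
    return np.c_[p[0]+c*L[:,0]-s*L[:,1],p[1]+s*L[:,0]+c*L[:,1],L[:,2]+p[3]]
E
python3 - <<'E'
from h import *
z=75
S=[((-125,125,z),(30,77)),((-125,-125,z),(78,508)),((150,-125,z),(693,443)),((66,0,z),(445,231)),((46,0,z),(402,233)),((0,0,z),(309,244))]
C=[((-125,125,z),(710,282)),((150,125,z),(150,462)),((150,-125,z),(22,160)),((66,0,z),(250,240)),((46,0,z),(287,232)),((0,0,z),(374,205))]
d={'side':(S,(290,240)),'scene':(C,(120,125))}
def r(p,out=False):
    e=[]
    for n,(L,o) in d.items():
        px=np.array([l[1] for l in L])/3.5+o
        e.append(proj(n,f2w(p,[l[0] for l in L]))-px)
    return e if out else np.concatenate(e).ravel()
b=min((least_squares(r,[0.6,-0.1,y,0]) for y in np.arange(-3,3,.7)),key=lambda a:a.cost)
print(b.x,b.cost);print(r(b.x,True))
np.save("fp.npy",b.x)
p=b.x
print("slot",f2w(p,[-80,-30,75]))
# tooth tips measured in zoom
for n,pts in {'side':[(100,222),(130,355)],'scene':[(515,135)]}.items():
    for q in [-.15,0,.15]:
        a=[q-.393+k*.785 for k in(-1,0,1,2)]
        P=[(-105*np.cos(t),105*np.sin(t),60) for t in a]
        print(n,q,((proj(n,f2w(p,P))-d[n][1])*3.5).round().tolist(),pts)
E
```

```text
[ 0.60921142 -0.20576369 -0.17789524 -0.00281585] 9.765505714695934
[array([[-1.31693662, -0.872626  ],
       [-1.28891156,  0.53513631],
       [ 0.71392036, -0.50794979],
       [-1.09511975,  0.04739032],
       [-0.42065129,  0.63680726],
       [-0.7120484 ,  0.17958706]]), array([[-0.41247698, -0.58797225],
       [-0.62429326,  1.17230737],
       [-1.49722805, -2.0242029 ],
       [-0.91467514,  1.39299525],
       [-0.32560263,  0.35440702],
       [-0.10347967,  0.59850248]])]
slot [[ 0.52516521 -0.22113357  0.07218415]]
side -0.15 [[291.0, 455.0], [134.0, 378.0], [90.0, 242.0], [169.0, 131.0]] [(100, 222), (130, 355)]
side 0 [[256.0, 449.0], [116.0, 354.0], [97.0, 216.0], [193.0, 118.0]] [(100, 222), (130, 355)]
side 0.15 [[223.0, 438.0], [102.0, 328.0], [108.0, 193.0], [220.0, 109.0]] [(100, 222), (130, 355)]
scene -0.15 [[355.0, 111.0], [498.0, 126.0], [580.0, 202.0], [546.0, 303.0]] [(515, 135)]
scene 0 [[384.0, 108.0], [521.0, 136.0], [583.0, 221.0], [526.0, 321.0]] [(515, 135)]
scene 0.15 [[413.0, 108.0], [540.0, 149.0], [582.0, 241.0], [501.0, 337.0]] [(515, 135)]
```

```bash
python3 - <<'E'
from h import *
from scipy.spatial.transform import Rotation as R
s=ctrl.get_state();Rt=R.from_rotvec(s['tool_rot']).as_matrix();print(Rt.round(3))
p=np.load("fp.npy")
c=ctrl.calibration("wrist");Rc=R.from_rotvec(c['rvec']).as_matrix()
print("cam in tool",Rt.T@(-Rc.T@c['tvec']-s['position']),"view dir tool",Rt.T@Rc[2])
h=f2w(p,[-80,-75,0])[0];h[2]=.30;print("hover",h)
yaw=np.arctan2(Rt[1,1],Rt[0,1]);print("turn about tool z",yaw-(p[2]+np.pi/2))
a0=np.arctan2(s['position'][1],s['position'][0]);a1=np.arctan2(h[1],h[0]);r0=np.hypot(*s['position'][:2]);r1=np.hypot(*h[:2])
for t in np.linspace(0,1,21)[1:]:
    a=a0+t*(a1-a0);r=r0+t*(r1-r0);w=np.array([r*np.cos(a),r*np.sin(a),min(.3,.2+.5*t)])
    print(t.round(2),w.round(2),(Rt.T@(w-s['position'])).round(3))
E
```

```text
[[-0.969  0.247 -0.   ]
 [ 0.247  0.969 -0.001]
 [-0.    -0.001 -1.   ]]
cam in tool [ 7.39053176e-02  9.94114155e-05 -1.87758207e-01] view dir tool [-2.67260409e-01 -2.27477285e-05  9.63624342e-01]
hover [ 0.51720208 -0.2654234   0.3       ]
turn about tool z -0.07189463287485931
0.05 [0.22 0.61 0.22] [-0.058 -0.006 -0.028]
0.1 [0.27 0.58 0.25] [-0.115 -0.017 -0.053]
0.15 [0.32 0.56 0.28] [-0.17  -0.033 -0.078]
0.2 [0.36 0.52 0.3 ] [-0.223 -0.054 -0.103]
0.25 [0.41 0.48 0.3 ] [-0.274 -0.08  -0.103]
0.3 [0.45 0.44 0.3 ] [-0.323 -0.11  -0.103]
0.35 [0.48 0.4  0.3 ] [-0.368 -0.144 -0.103]
0.4 [0.51 0.35 0.3 ] [-0.409 -0.181 -0.103]
0.45 [0.54 0.3  0.3 ] [-0.447 -0.222 -0.103]
0.5 [0.56 0.25 0.3 ] [-0.481 -0.266 -0.103]
0.55 [0.58 0.2  0.3 ] [-0.511 -0.313 -0.103]
0.6 [0.59 0.15 0.3 ] [-0.536 -0.361 -0.103]
0.65 [0.6  0.09 0.3 ] [-0.556 -0.412 -0.103]
0.7 [0.6  0.04 0.3 ] [-0.572 -0.464 -0.103]
0.75 [ 0.6  -0.02  0.3 ] [-0.583 -0.517 -0.103]
0.8 [ 0.59 -0.07  0.3 ] [-0.59  -0.57  -0.103]
0.85 [ 0.58 -0.12  0.3 ] [-0.591 -0.623 -0.103]
0.9 [ 0.56 -0.17  0.3 ] [-0.588 -0.676 -0.102]
0.95 [ 0.54 -0.22  0.3 ] [-0.579 -0.728 -0.102]
1.0 [ 0.52 -0.27  0.3 ] [-0.567 -0.779 -0.102]
```

Emit:
step_arm([
  [[0, 0, 0], [-0.058, -0.006, -0.03], 255],
  [[0, 0, 0], [-0.115, -0.017, -0.06], 255],
  [[0, 0, 0], [-0.17, -0.033, -0.09], 255],
  [[0, 0, 0], [-0.223, -0.054, -0.113], 255],
  [[0, 0, 0], [-0.274, -0.08, -0.113], 255],
  [[0, 0, 0], [-0.323, -0.11, -0.113], 255],
  [[0, 0, 0], [-0.368, -0.144, -0.113], 255],
  [[0, 0, 0], [-0.409, -0.181, -0.113], 255],
  [[0, 0, 0], [-0.447, -0.222, -0.113], 255],
  [[0, 0, 0], [-0.481, -0.266, -0.113], 255],
], squeeze=10)

```text
time: 1.4
position: [0.5617, 0.2514, 0.3099]
tool_rot: [-0.391, -3.117, 0.001]
ft_force: [0.7, -0.7, -0.2]
grip_width: 0.019
```

Emit:
step_arm([
  [[0, 0, -0.01], [-0.03, -0.047, 0], 255],
  [[0, 0, -0.02], [-0.055, -0.095, 0], 255],
  [[0, 0, -0.03], [-0.075, -0.146, 0], 255],
  [[0, 0, -0.04], [-0.091, -0.198, 0], 255],
  [[0, 0, -0.05], [-0.102, -0.251, 0], 255],
  [[0, 0, -0.06], [-0.109, -0.304, 0], 255],
  [[0, 0, -0.072], [-0.11, -0.357, 0], 255],
  [[0, 0, -0.072], [-0.107, -0.41, 0], 255],
  [[0, 0, -0.072], [-0.098, -0.462, 0.005], 255],
  [[0, 0, -0.072], [-0.086, -0.513, 0.01], 255],
])

```text
time: 2.65
position: [0.5166, -0.2667, 0.2999]
tool_rot: [-0.279, -3.129, -0.0]
ft_force: [0.3, 0.5, 0.7]
grip_width: 0.006
```

```bash
python3 - <<'E'
from h import *
s=ctrl.get_state();print(s['time'],s['position'],s['joint_positions'].round(2),s['ft_force'])
p=np.load("fp.npy")
c=ctrl.calibration("wrist");im=ctrl.get_image("wrist")[:,:,::-1].copy()
cv2.imwrite("pics/wrist1raw.png",im)
P=f2w(p,[(-108,-105,75),(-52,-105,75),(-52,45,75),(-108,45,75),(46,0,75),(66,0,75),(0,0,75),(-125,-125,75),(-125,125,75)])
for k in proj("wrist",P,c): 
    print(k.round()); cv2.circle(im,tuple(int(v) for v in k),3,(0,0,255),-1) if abs(k).max()<2000 else 0
cv2.imwrite("pics/wrist1.png",im)
E
```

```text
2.65 [ 0.51664331 -0.26665901  0.29991209] [-0.07  0.15  0.57  1.48 -0.08  1.53  1.89] [0.34893399 0.53946771 0.69558912]
[297. 182.]
[297. 228.]
[418. 228.]
[422. 182.]
[379. 300.]
[378. 314.]
[380. 267.]
[279. 168.]
[490. 168.]
```

View pics/wrist1.png

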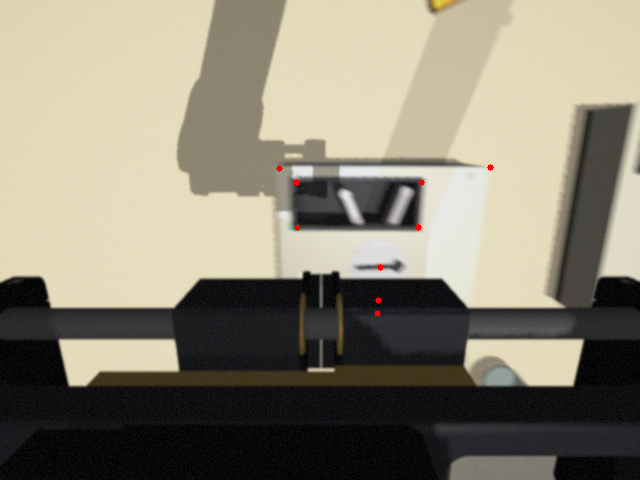

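Emit:
step_arm([
  [[0, 0, 0], [0, 0, 0.04], 255],
  [[0, 0, 0], [0, 0, 0.08], 255],
  [[0, 0, 0], [0, 0, 0.12], 255],
  [[0, 0, 0], [0, 0, 0.16], 255],
  [[0, 0, 0], [0, 0, 0.19], 255],
  [[0, 0, 0], [0, 0, 0.21], 255],
  [[0, 0, 0], [0, 0, 0.225], 255],
  [[0, 0, 0], [0, 0, 0.237], 255],
  [[0, 0, 0], [0, 0, 0.247], 255],
  [[0, 0, 0], [0, 0, 0.247], 255],
])

```text
time: 3.95
position: [0.5173, -0.2649, 0.0528]
tool_rot: [-0.279, -3.128, -0.001]
ft_force: [-0.0, 0.4, -0.2]
grip_width: 0.008
```

```bash
cat > look.py <<'E'
from h import *
import sys
t=sys.argv[1]
s=ctrl.get_state();p=np.load("fp.npy");d=s['position'][:2]-p[:2];c,si=np.cos(p[2]),np.sin(p[2])
print(s['time'],s['position'].round(4),s['ft_force'].round(2),"local",((c*d[0]+si*d[1])*1000).round(1),((-si*d[0]+c*d[1])*1000).round(1))
a=ctrl.get_image("side")[240:410,290:490,::-1];b=ctrl.get_image("scene")[125:285,120:330,::-1]
a=cv2.resize(a,(400,340),interpolation=3);b=cv2.resize(b,(400,305),interpolation=3);b=cv2.copyMakeBorder(b,0,35,0,0,0)
cv2.imwrite(f"pics/look{t}.png",np.hstack([a,b]))
E
python3 look.py 2
```

```text
3.95 [ 0.5173 -0.2649  0.0528] [-0.02  0.36 -0.18] local -80.0 -74.5
```

View pics/look2.png

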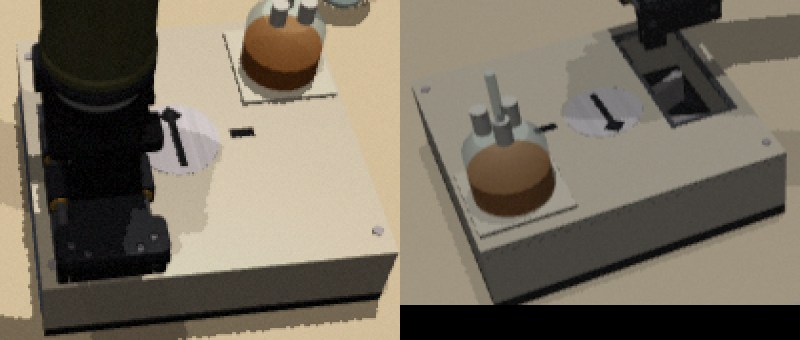

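Fingers are in the slot with no contact: they show at about (655,35) in the scene crop, and the pointer still points to +y. First push.

Emit:
step_arm([
  [[0, 0, 0], [0, 0.01, 0], 255],
  [[0, 0, 0], [0, 0.02, 0], 255],
  [[0, 0, 0], [0, 0.03, 0], 255],
  [[0, 0, 0], [0, 0.04, 0], 255],
  [[0, 0, 0], [0, 0.05, 0], 255],
  [[0, 0, 0], [0, 0.06, 0], 255],
  [[0, 0, 0], [0, 0.068, 0], 255],
  [[0, 0, 0], [0, 0.075, 0], 255],
  [[0, 0, 0], [0, 0.08, 0], 255],
  [[0, 0, 0], [0, 0.08, 0], 255],
])

```text
time: 5.3
position: [0.5318, -0.186, 0.0534]
tool_rot: [0.278, 3.129, 0.0]
ft_force: [0.6, 0.1, 0.3]
grip_width: 0.008
```

```bash
python3 look.py 3
```

```text
5.3 [ 0.5318 -0.186   0.0534] [0.65 0.07 0.33] local -79.6 5.7
```

View pics/look3.png

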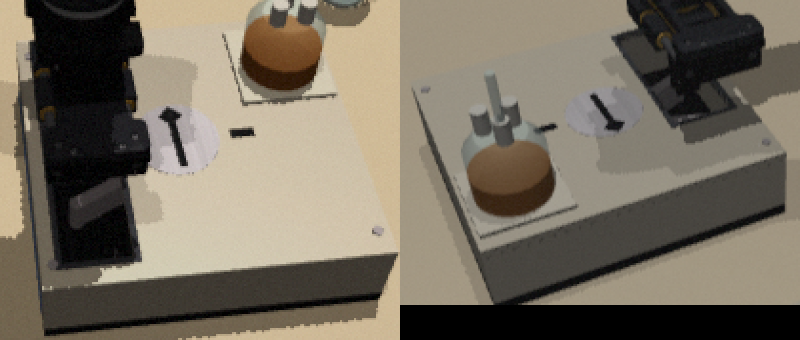

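The pointer at (172,115) in the side crop hasn't moved, and the tooth at (95,205) is now behind the fingers, so the push missed. I'll look closer.

```bash
python3 - <<'E'
from h import *
w=ctrl.get_image("wrist")[:,:,::-1].copy()
b=ctrl.get_image("scene")[90:240,230:330,::-1]
cv2.imwrite("pics/w4.png",w);cv2.imwrite("pics/s4.png",cv2.resize(b,None,fx=4,fy=4,interpolation=2))
s=ctrl.get_state()
# project fingertip in side/scene
from scipy.spatial.transform import Rotation as R
Rt=R.from_rotvec(s['tool_rot']).as_matrix()
for n in("scene","side"):
    print(n,proj(n,[s['position']+Rt@[0,0,.014],s['position']+Rt@[.0095,.015,.014],s['position']+Rt@[-.0095,.015,.014]]))
E
```

```text
scene [[270.41562    187.40162211]
 [278.43670694 190.56946847]
 [268.92155427 193.53821318]]
side [[330.0417576  323.52216122]
 [323.53956143 316.92101522]
 [334.38673427 315.83854801]]
```

View pics/w4.png

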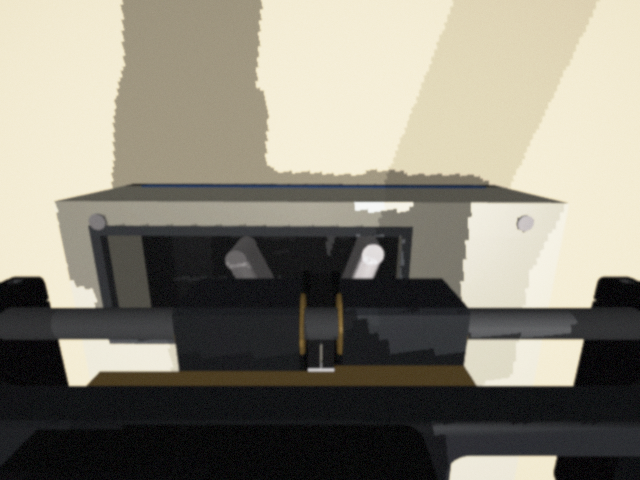

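View pics/s4.png

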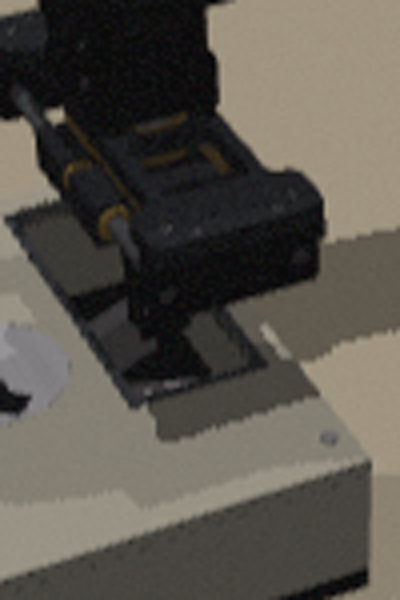

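```bash
python3 - <<'E'
from h import *
from scipy.spatial.transform import Rotation as R
s=ctrl.get_state();Rt=R.from_rotvec(s['tool_rot']).as_matrix();p=np.load("fp.npy")
for z in(-.04,-.02,0,.014):
  print(z,[proj(n,[s['position']+Rt@[.0095*a,.015*b,z] for a in(1,-1) for b in(1,-1)]).round().tolist() for n in("wrist","scene")])
for q in(0,.785):
  P=[(-r*np.cos(t),r*np.sin(t),60) for t in(q-.393-.785,q-.393,q+.393) for r in(60,105)]
  print(q,proj("wrist",f2w(p,P)).round().tolist())
b=ctrl.get_image("scene")[60:260,200:340,::-1]
b=cv2.resize(np.clip(b.astype(float)*2.5,0,255).astype('uint8'),None,fx=3,fy=3,interpolation=2)
for z,col in((-.02,(0,255,0)),(0,(255,0,0)),(.014,(0,0,255))):
  for k in proj("scene",[s['position']+Rt@[.0095*a,.015*bb,z] for a in(1,-1) for bb in(1,-1)]): cv2.circle(b,tuple(int(v) for v in (k-(200,60))*3),2,col,-1)
cv2.imwrite("pics/s5.png",b)
E
```

```text
-0.04 [[[353.0, 287.0], [288.0, 287.0], [352.0, 323.0], [289.0, 324.0]], [[277.0, 167.0], [270.0, 158.0], [267.0, 170.0], [261.0, 161.0]]]
-0.02 [[[349.0, 271.0], [291.0, 271.0], [349.0, 304.0], [292.0, 305.0]], [[278.0, 176.0], [271.0, 167.0], [268.0, 179.0], [261.0, 170.0]]]
0 [[[346.0, 259.0], [294.0, 259.0], [346.0, 289.0], [295.0, 289.0]], [[278.0, 185.0], [271.0, 175.0], [268.0, 188.0], [262.0, 178.0]]]
0.014 [[[345.0, 251.0], [296.0, 251.0], [344.0, 280.0], [297.0, 280.0]], [[278.0, 191.0], [272.0, 181.0], [269.0, 194.0], [262.0, 184.0]]]
0 [[223.0, 363.0], [151.0, 338.0], [273.0, 315.0], [240.0, 248.0], [351.0, 315.0], [384.0, 248.0]]
0.785 [[273.0, 315.0], [240.0, 248.0], [351.0, 315.0], [384.0, 247.0], [403.0, 363.0], [474.0, 338.0]]
```

View pics/s5.png

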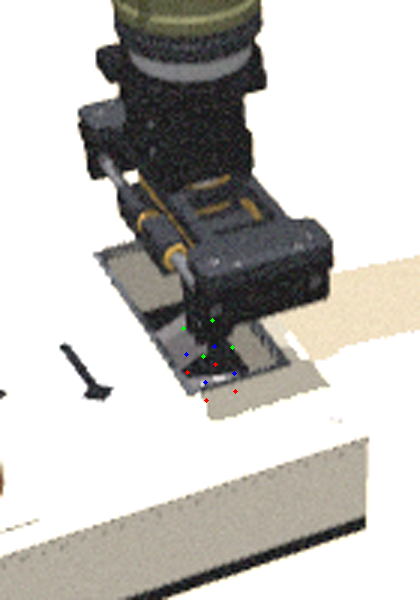

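Emit:
step_arm([
  [[0, 0, 0], [0, 0.002, 0], 255],
  [[0, 0, 0], [0, 0.004, 0], 255],
  [[0, 0, 0], [0, 0.006, 0], 255],
  [[0, 0, 0], [0, 0.008, 0], 255],
  [[0, 0, 0], [0, 0.01, 0], 255],
  [[0, 0, 0], [0, 0.011, 0], 255],
  [[0, 0, 0], [0, 0.012, 0], 255],
  [[0, 0, 0], [0, 0.013, 0], 255],
  [[0, 0, 0], [0, 0.014, 0], 255],
  [[0, 0, 0], [0, 0.015, 0], 255],
])

```text
time: 6.8
position: [0.5344, -0.1716, 0.0533]
tool_rot: [0.279, 3.129, 0.0]
ft_force: [-0.2, 0.9, 0.6]
grip_width: 0.007
```

```bash
python3 look.py 6; python3 - <<'E'
from h import *
cv2.imwrite("pics/w6.png",ctrl.get_image("wrist")[150:400,50:600,::-1])
E
```

```text
6.8 [ 0.5344 -0.1716  0.0533] [-0.19  0.94  0.6 ] local -79.7 20.4
```

View pics/look6.png

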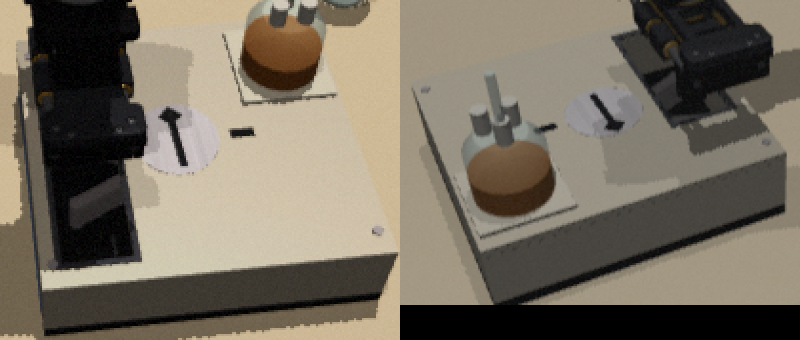

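View pics/w6.png

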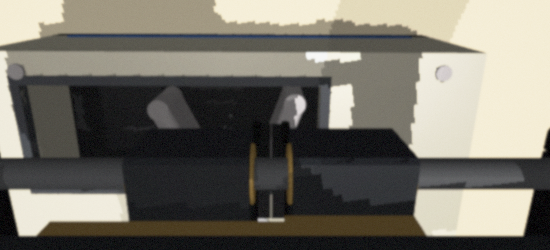

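The fingers pass over the teeth without touching, so the fingertips must be higher than the text implies. I'll lift and measure them against the calibrated views.

Emit:
step_arm([
  [[0, 0, 0], [0, 0, -0.03], 255],
  [[0, 0, 0], [0, 0, -0.06], 255],
  [[0, 0, 0], [0, -0.02, -0.08], 255],
  [[0, 0, 0], [0, -0.04, -0.08], 255],
  [[0, 0, 0], [0, -0.06, -0.08], 255],
  [[0, 0, 0], [0, -0.08, -0.08], 255],
  [[0, 0, 0], [0, -0.095, -0.08], 255],
  [[0, 0, 0], [0, -0.095, -0.08], 255],
  [[0, 0, 0], [0, -0.095, -0.08], 255],
  [[0, 0, 0], [0, -0.095, -0.08], 255],
])

```text
time: 8.2
position: [0.518, -0.264, 0.1333]
tool_rot: [0.276, 3.129, 0.001]
ft_force: [0.2, 0.1, -0.8]
grip_width: 0.007
```

```bash
python3 - <<'E'
from h import *
from scipy.spatial.transform import Rotation as R
s=ctrl.get_state();Rt=R.from_rotvec(s['tool_rot']).as_matrix();print(s['position'])
out=[]
for n,(x0,y0) in (("scene",(190,30)),("side",(230,220))):
  b=ctrl.get_image(n)[y0:y0+190,x0:x0+130,::-1]
  b=cv2.resize(np.clip(b.astype(float)*2.2,0,255).astype('uint8'),None,fx=3,fy=3,interpolation=2)
  for z,col in((-.046,(0,255,255)),(-.02,(0,255,0)),(0,(255,0,0)),(.014,(0,0,255))):
    for k in proj(n,[s['position']+Rt@[.0095*a,.015*bb,z] for a in(1,-1) for bb in(1,-1)]): cv2.circle(b,tuple(int(v) for v in (k-(x0,y0))*3),2,col,-1)
  out.append(b)
cv2.imwrite("pics/s7.png",np.hstack(out))
E
```

```text
[ 0.5179768  -0.26403718  0.13326647]
```

View pics/s7.png

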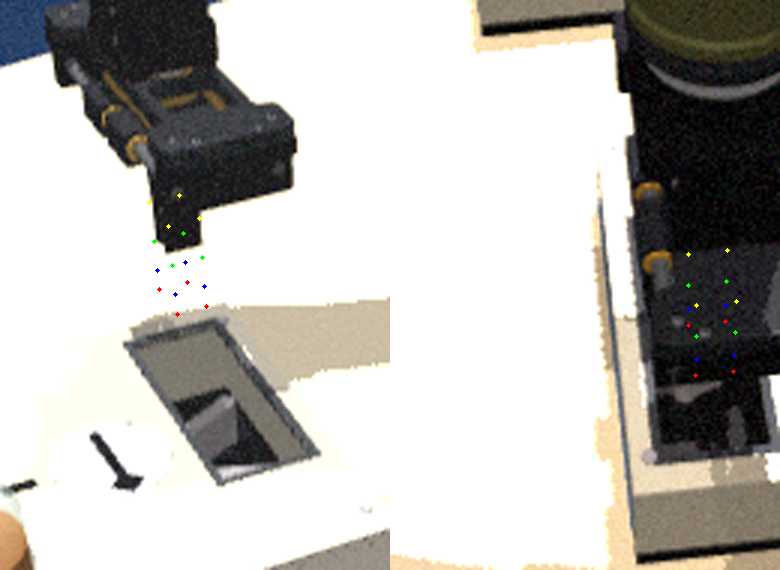

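The drawn tip points (red, rows 285-315) sit well below the real fingertip (about row 247) in the scene crop. The real fingertip is roughly 40 mm higher than the text says. I'll measure it more exactly.

```bash
python3 - <<'E'
from h import *
from scipy.spatial.transform import Rotation as R
s=ctrl.get_state();Rt=R.from_rotvec(s['tool_rot']).as_matrix();np.save("T.npy",np.r_[s['position'],s['tool_rot']])
def g(b,k,f): return cv2.resize((255*np.clip(b/255.,0,1)**.4).astype('uint8'),None,fx=k,fy=k,interpolation=2)
x0,y0=200,55
b=g(ctrl.get_image("scene")[y0:y0+75,x0:x0+100,::-1],6,1);cv2.imwrite("pics/s8.png",b)
b=g(ctrl.get_image("wrist")[200:420,150:490,::-1],2,1);cv2.imwrite("pics/w8.png",b)
b=g(ctrl.get_image("side")[280:400,260:400,::-1],5,1);cv2.imwrite("pics/d8.png",b)
c=ctrl.calibration("wrist")
for z in np.arange(-.08,.02,.01):
    P=[s['position']+Rt@[.0095*a,.015*bb,z] for a in(1,-1) for bb in(1,-1)]
    print(round(z,2),((proj("scene",P)-(x0,y0))*6).round().tolist(),((proj("wrist",P,c)-(150,200))*2).round().tolist())
E
```

```text
-0.08 [[330.0, 180.0], [290.0, 134.0], [268.0, 195.0], [229.0, 148.0]] [[429.0, 265.0], [258.0, 266.0], [425.0, 358.0], [261.0, 358.0]]
-0.07 [[333.0, 212.0], [293.0, 165.0], [271.0, 227.0], [232.0, 180.0]] [[422.0, 237.0], [264.0, 238.0], [419.0, 324.0], [267.0, 324.0]]
-0.06 [[335.0, 243.0], [296.0, 196.0], [274.0, 258.0], [235.0, 211.0]] [[417.0, 213.0], [269.0, 213.0], [414.0, 295.0], [272.0, 295.0]]
-0.05 [[338.0, 274.0], [299.0, 227.0], [277.0, 289.0], [239.0, 242.0]] [[412.0, 192.0], [274.0, 192.0], [410.0, 270.0], [276.0, 270.0]]
-0.04 [[340.0, 305.0], [301.0, 258.0], [280.0, 320.0], [242.0, 272.0]] [[408.0, 174.0], [278.0, 174.0], [406.0, 247.0], [280.0, 247.0]]
-0.03 [[343.0, 335.0], [304.0, 287.0], [282.0, 350.0], [245.0, 302.0]] [[404.0, 157.0], [282.0, 157.0], [402.0, 227.0], [284.0, 227.0]]
-0.02 [[345.0, 365.0], [307.0, 317.0], [285.0, 380.0], [248.0, 332.0]] [[400.0, 142.0], [285.0, 143.0], [399.0, 209.0], [287.0, 209.0]]
-0.01 [[347.0, 394.0], [309.0, 346.0], [288.0, 409.0], [251.0, 361.0]] [[397.0, 129.0], [288.0, 129.0], [396.0, 193.0], [289.0, 193.0]]
-0.0 [[350.0, 423.0], [312.0, 374.0], [291.0, 438.0], [254.0, 389.0]] [[395.0, 117.0], [290.0, 118.0], [393.0, 178.0], [292.0, 179.0]]
0.01 [[352.0, 451.0], [314.0, 403.0], [294.0, 467.0], [257.0, 418.0]] [[392.0, 107.0], [293.0, 107.0], [391.0, 165.0], [294.0, 165.0]]
```

View pics/s8.png

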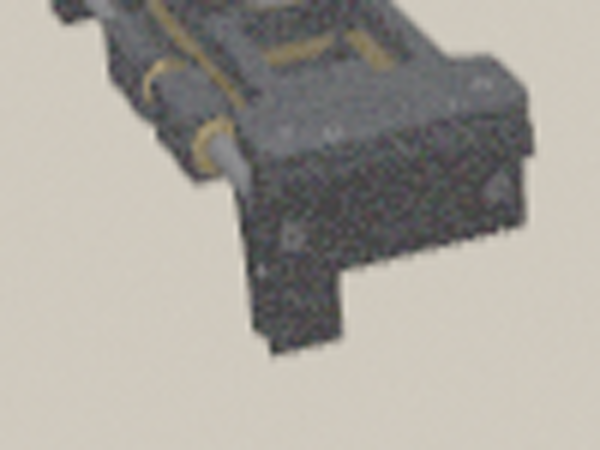

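View pics/w8.png

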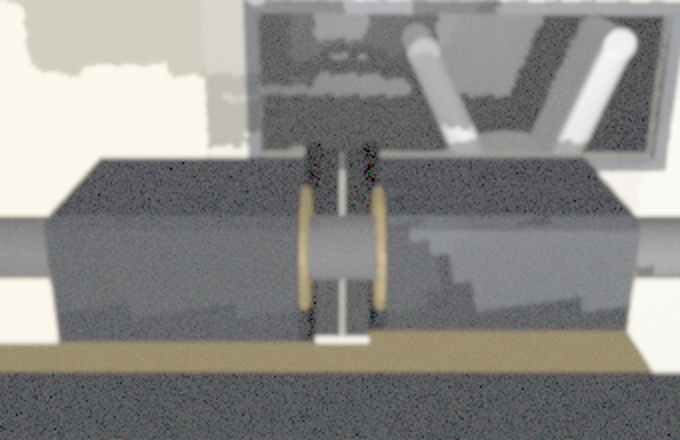

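View pics/d8.png

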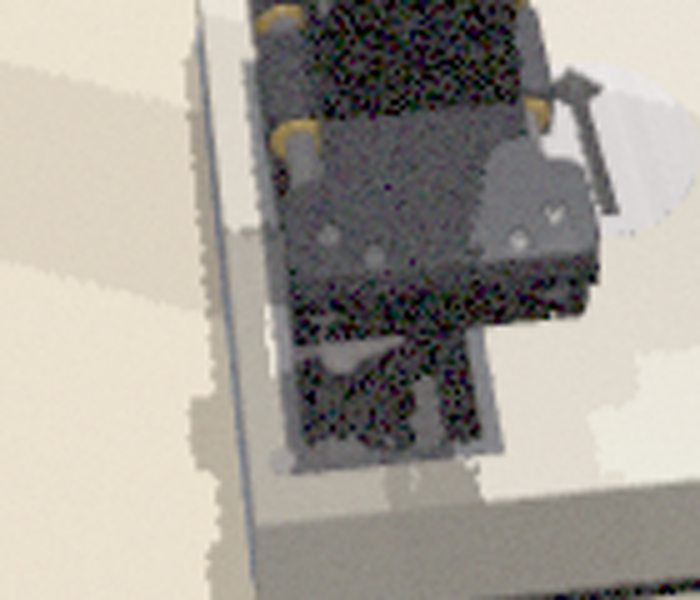

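Two views agree: the fingertips end about 25 mm *behind* the reported TCP instead of 14 mm ahead of it. In the scene crop the tip is at (272-340, 335-355), and in the wrist crop it is at row 142. The first push therefore passed above the cover. I'll go about 40 mm lower, carefully.

Emit:
step_arm([
  [[0, 0, 0], [0, 0, 0.03], 255],
  [[0, 0, 0], [0, 0, 0.06], 255],
  [[0, 0, 0], [0, 0, 0.078], 255],
  [[0, 0, 0], [0, 0, 0.085], 255],
  [[0, 0, 0], [0, 0, 0.09], 255],
  [[0, 0, 0], [0, 0, 0.094], 255],
  [[0, 0, 0], [0, 0, 0.098], 255],
  [[0, 0, 0], [0, 0, 0.102], 255],
  [[0, 0, 0], [0, 0, 0.105], 255],
  [[0, 0, 0], [0, 0, 0.105], 255],
])

```text
time: 9.7
position: [0.5174, -0.2651, 0.0281]
tool_rot: [-0.279, -3.129, -0.0]
ft_force: [-0.1, -0.1, -0.3]
grip_width: 0.007
```

```bash
python3 look.py 9
```

```text
9.7 [ 0.5174 -0.2651  0.0281] [-0.08 -0.06 -0.33] local -79.9 -74.6
```

View pics/look9.png

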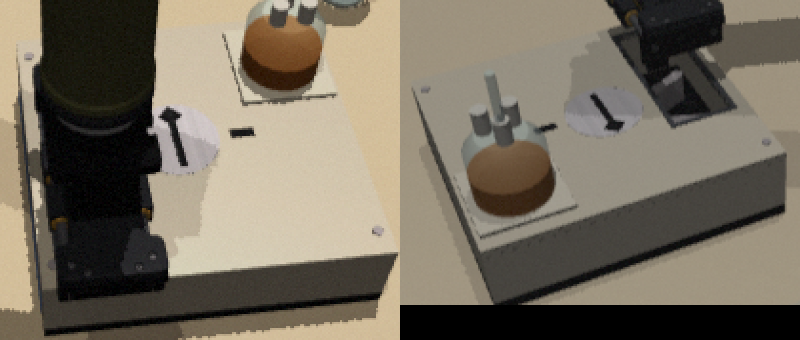

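The fingers are now visibly inside the slot at about (655,80) in the scene crop, with no contact. I'll go down 13 mm more, then start the push.

Emit:
step_arm([
  [[0, 0, 0], [0, 0, 0.005], 255],
  [[0, 0, 0], [0, 0, 0.009], 255],
  [[0, 0, 0], [0, 0, 0.013], 255],
  [[0, 0, 0], [0, 0, 0.013], 255],
  [[0, 0, 0], [0, 0.008, 0.013], 255],
  [[0, 0, 0], [0, 0.016, 0.013], 255],
  [[0, 0, 0], [0, 0.023, 0.013], 255],
  [[0, 0, 0], [0, 0.028, 0.013], 255],
  [[0, 0, 0], [0, 0.034, 0.013], 255],
  [[0, 0, 0], [0, 0.04, 0.013], 255],
])

```text
time: 11.05
position: [0.5247, -0.2255, 0.0154]
tool_rot: [0.279, 3.129, -0.0]
ft_force: [-1.8, -1.3, 0.6]
grip_width: 0.009
```

```bash
python3 look.py 10
```

```text
11.05 [ 0.5247 -0.2255  0.0154] [-1.78 -1.26  0.63] local -79.7 -34.4
```

View pics/look10.png

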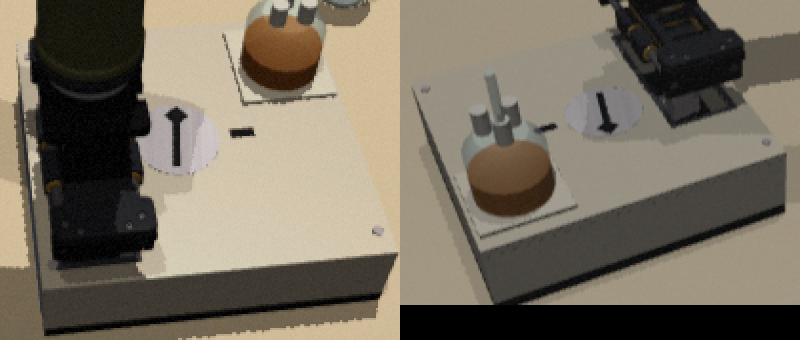

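The pointer is now turning clockwise, with its head at (176,115) and tail at (176,165), and the force is about 2 N. I'll continue.

Emit:
step_arm([
  [[0, 0, 0], [0, 0.006, 0], 255],
  [[0, 0, 0], [0, 0.012, 0], 255],
  [[0, 0, 0], [0, 0.018, 0], 255],
  [[0, 0, 0], [0, 0.024, 0], 255],
  [[0, 0, 0], [0, 0.03, 0], 255],
  [[0, 0, 0], [0, 0.035, 0], 255],
  [[0, 0, 0], [0, 0.039, 0], 255],
  [[0, 0, 0], [0, 0.042, 0], 255],
  [[0, 0, 0], [0, 0.044, 0], 255],
  [[0, 0, 0], [0, 0.045, 0], 255],
])

```text
time: 12.4
position: [0.5333, -0.1815, 0.0157]
tool_rot: [0.279, 3.128, -0.0]
ft_force: [0.6, -2.7, 0.0]
grip_width: 0.006
```

```bash
cat > ptr.py <<'E'
from h import *
import sys
p=np.load("fp.npy")
# rectify the hub region of side & scene to top view, 0.25mm/px, +x right, +y up
outs=[]
for n in("side","scene"):
    im=ctrl.get_image(n)[:,:,::-1]
    L=[(-60,-60,75),(80,-60,75),(80,60,75),(-60,60,75)]
    src=proj(n,f2w(p,L)).astype(np.float32);dst=np.float32([(0,360),(420,360),(420,0),(0,0)])
    w=cv2.warpPerspective(im,cv2.getPerspectiveTransform(src,dst),(420,360),flags=2)
    outs.append(w)
    g=w.astype(float).max(2)
    yy,xx=np.mgrid[:360,:420];X=(xx/3-60);Y=(60-yy/3)
    m=(np.hypot(X,Y)<37)&(g<.45*np.median(g[np.hypot(X,Y)<37]))
    if m.sum()>50:
        k=np.c_[X[m],Y[m]];c=k.mean(0);u=np.linalg.svd(k-c,full_matrices=False)[2][0]
        if u@c<0:u=-u
        print(n,"centroid",c.round(1),"q est axis",np.round(np.pi/2-np.arctan2(u[1],u[0]),3))
cv2.imwrite(f"pics/ptr{sys.argv[1]}.png",np.hstack(outs)[:, :800])
E
python3 look.py 11;python3 ptr.py 11
```

```text
12.4 [ 0.5333 -0.1815  0.0157] [ 0.63 -2.72  0.01] local -79.0 10.4
side centroid [-2.7  3.9] q est axis 4.125
scene centroid [3.2 0.8] q est axis 0.757
```

View pics/look11.png

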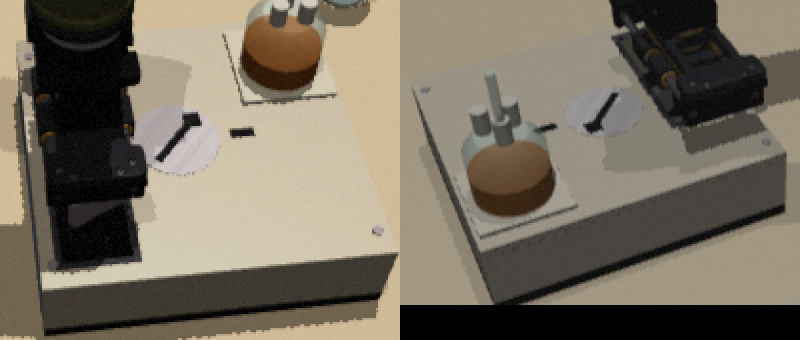

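View pics/ptr11.png

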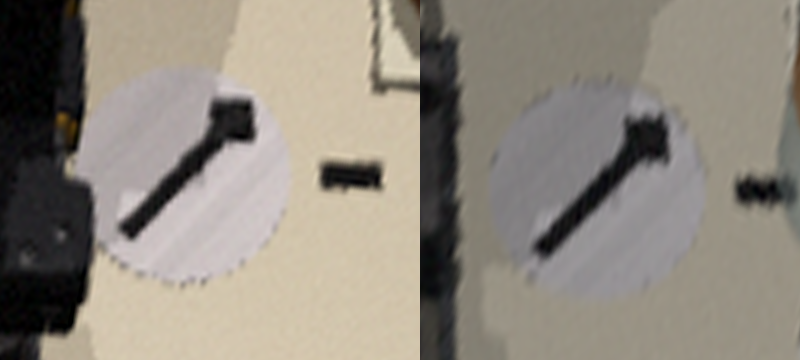

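q is about 0.757 by both rectified views. Now back off, lift over the next tooth, and return to the start of the slot.

Emit:
step_arm([
  [[0, 0, 0], [0, -0.005, 0], 255],
  [[0, 0, 0], [0, -0.009, 0], 255],
  [[0, 0, 0], [0, -0.009, -0.025], 255],
  [[0, 0, 0], [0, -0.009, -0.05], 255],
  [[0, 0, 0], [0, -0.02, -0.055], 255],
  [[0, 0, 0], [0, -0.04, -0.055], 255],
  [[0, 0, 0], [0, -0.06, -0.055], 255],
  [[0, 0, 0], [0, -0.075, -0.055], 255],
  [[0, 0, 0], [-0.001, -0.085, -0.055], 255],
  [[0, 0, 0], [-0.001, -0.085, -0.055], 255],
])

```text
time: 13.85
position: [0.5182, -0.2661, 0.0701]
tool_rot: [-0.281, -3.129, 0.0]
ft_force: [-0.0, -0.1, 0.3]
grip_width: -0.002
```

```bash
python3 look.py 12;python3 ptr.py 12
```

```text
13.85 [ 0.5182 -0.2661  0.0701] [-0.01 -0.08  0.3 ] local -78.9 -75.5
side centroid [-14.2   7.9] q est axis 3.93
scene centroid [2.9 0.4] q est axis 0.758
```

View pics/look12.png

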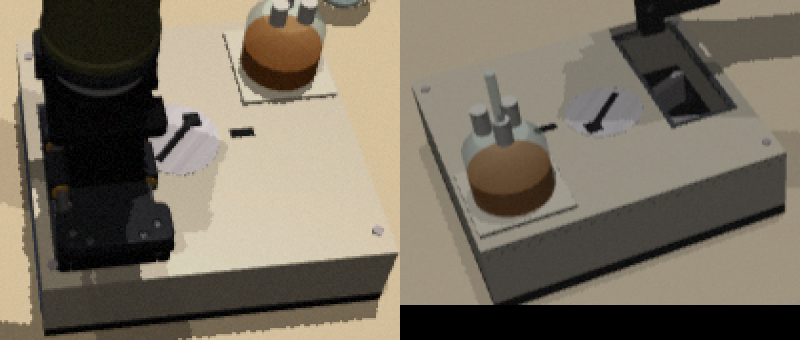

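The wheel stayed at 0.758 and the fingers are clear. Descending for the second push.

Emit:
step_arm([
  [[0, 0, 0], [0.001, 0, 0.015], 255],
  [[0, 0, 0], [0.001, 0, 0.028], 255],
  [[0, 0, 0], [0.001, 0, 0.038], 255],
  [[0, 0, 0], [0.001, 0, 0.047], 255],
  [[0, 0, 0], [0.001, 0, 0.055], 255],
  [[0, 0, 0], [0.001, 0.008, 0.055], 255],
  [[0, 0, 0], [0.001, 0.016, 0.055], 255],
  [[0, 0, 0], [0.001, 0.024, 0.055], 255],
  [[0, 0, 0], [0.001, 0.032, 0.055], 255],
  [[0, 0, 0], [0.001, 0.04, 0.055], 255],
])

```text
time: 15.3
position: [0.5246, -0.2257, 0.0155]
tool_rot: [0.279, 3.129, -0.001]
ft_force: [-2.8, -2.9, 0.4]
grip_width: 0.006
```

Emit:
step_arm([
  [[0, 0, 0], [0, 0.006, 0], 255],
  [[0, 0, 0], [0, 0.012, 0], 255],
  [[0, 0, 0], [0, 0.018, 0], 255],
  [[0, 0, 0], [0, 0.024, 0], 255],
  [[0, 0, 0], [0, 0.03, 0], 255],
  [[0, 0, 0], [0, 0.035, 0], 255],
  [[0, 0, 0], [0, 0.039, 0], 255],
  [[0, 0, 0], [0, 0.042, 0], 255],
  [[0, 0, 0], [0, 0.044, 0], 255],
  [[0, 0, 0], [0, 0.045, 0], 255],
])

```text
time: 16.55
position: [0.5332, -0.1815, 0.0157]
tool_rot: [0.279, 3.128, -0.0]
ft_force: [0.9, -3.4, 0.0]
grip_width: 0.007
```

```bash
python3 look.py 13;python3 ptr.py 13
```

```text
16.55 [ 0.5332 -0.1815  0.0157] [ 0.88 -3.39  0.04] local -79.1 10.4
side centroid [-1.2  0.1] q est axis 4.555
scene centroid [ 5.7 -3.8] q est axis 1.541
```

View pics/ptr13.png

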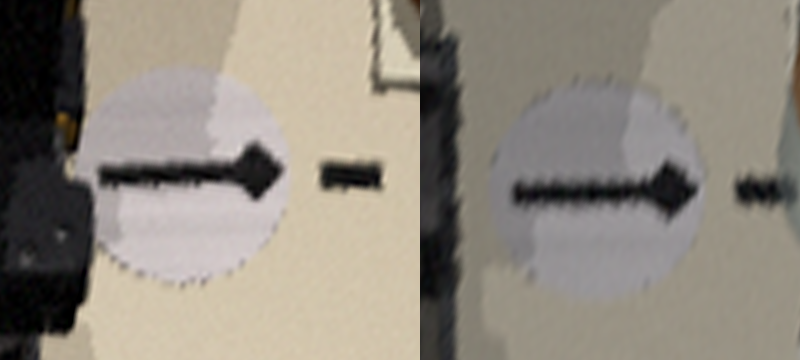

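The pointer points at the mark, with q about 1.54 and well within tolerance. Now withdraw.

Emit:
step_arm([
  [[0, 0, 0], [0, -0.005, 0], 255],
  [[0, 0, 0], [0, -0.01, 0], 255],
  [[0, 0, 0], [0, -0.01, -0.02], 255],
  [[0, 0, 0], [0, -0.01, -0.05], 255],
  [[0, 0, 0], [0, -0.01, -0.09], 255],
  [[0, 0, 0], [0, -0.01, -0.14], 255],
  [[0, 0, 0], [0, -0.01, -0.19], 255],
  [[0, 0, 0], [0, -0.01, -0.22], 255],
  [[0, 0, 0], [0, -0.01, -0.22], 255],
  [[0, 0, 0], [0, -0.01, -0.22], 255],
])

```text
time: 18.0
position: [0.5301, -0.191, 0.2342]
tool_rot: [-0.279, -3.127, -0.001]
ft_force: [0.3, -0.5, -0.8]
grip_width: 0.008
```

```bash
python3 look.py 14;python3 ptr.py 14; python3 -c "
from h import *
cv2.imwrite('pics/scene14.png',ctrl.get_image('scene')[:,:,::-1])"
```

```text
18.0 [ 0.5301 -0.191   0.2342] [ 0.31 -0.54 -0.84] local -80.4 0.5
side centroid [7.6 2.4] q est axis 1.538
scene centroid [ 5.9 -3.7] q est axis 1.539
```

View pics/scene14.png

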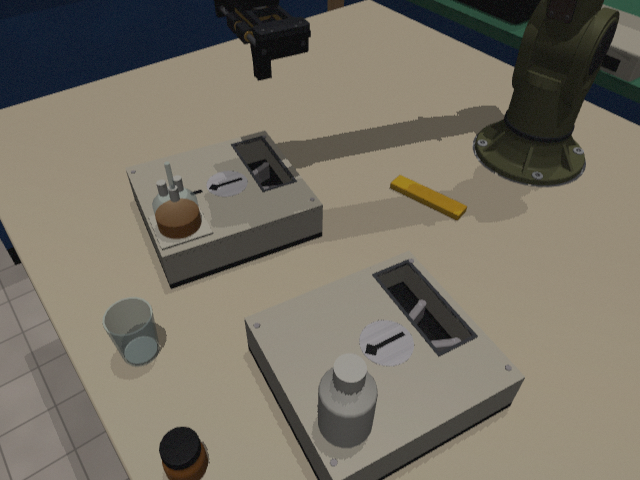

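View pics/ptr14.png

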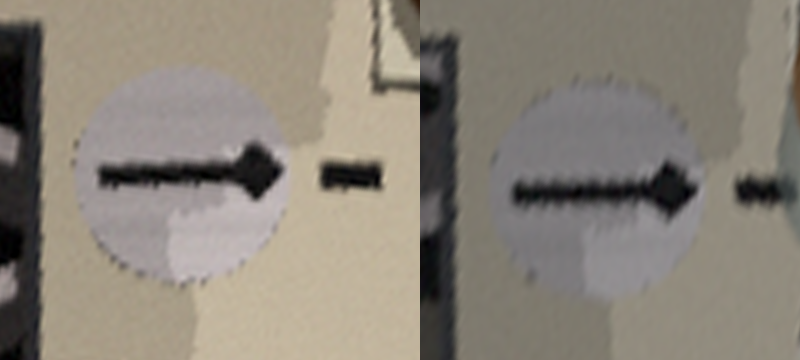

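The pointer is on the mark in both views. The arm is well clear at (262,70) in the scene, and the other feeder's pointer at (385,343) is unchanged.

```bash
python3 -c "
from bench import ctrl
print(ctrl.close_job())"
```

```text
the job is handed in; nothing more can be done
None
```

I pushed the star wheel of the feeder with the glass cell on by two teeth, letting go and lifting clear between the pushes, then drew the arm clear and handed the job in at about 18 s.

**Final checks:**
- **Wheel angle:** about 0.758 rad after the first tooth and about 1.54 rad at the end, measured in both the side and scene views. The allowed range is 1.38 to 1.76.
- **Clearance:** the gripper is about 0.13 m above the cover, and the force reading is at its noise level.
- **Other feeder:** its wheel and pointer look unchanged in the scene view. I compared them by eye, not by measurement.

**What disagreed:** the real fingertips end about 25 mm behind the reported TCP, not 14 mm ahead of it as the text says. Because of this, my first push and a small test push passed above the teeth without touching anything. I measured the offset from the scene and wrist views and went about 40 mm lower. Both teeth then moved with about 3 N at the wrist.

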